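# Check a cast buckle on the saddler's balance

## Task

The cast brass buckle lying in one pan of the balance ought to weigh 300 g. Check it: stand the 200 g weight and the 100 g weight upright side by side in the empty pan, so that the beam comes level and stays there with nothing touching it.

Things in the scene. Friction and masses are not known exactly. Their poses are not given: they have to be found in the camera images.
- weight200_mid (a point): 200 g weight: upright brass cylinder with a narrower knob on top, second largest of four alike weights (500, 200, 100, 50 g) whose places vary. Barrel 26 mm across, 41 mm high, then a 4 mm neck and a knob 18 mm across, 11 mm high: 56 mm tall in all. Point: on its axis half-way up, 28 mm above its underside; z up.
- weight100_mid (a point): 100 g weight: same form, third in size. Barrel 21 mm across, 30 mm high, then a 4 mm neck and a knob 15 mm across, 8 mm high: 42 mm tall in all. Point: on its axis half-way up, 21 mm above its underside; z up. (Not wanted: the 500 g weight, 36 mm across, 68 mm tall, and the 50 g weight, 17 mm across, 33 mm tall.)
- weight_pan_floor (a point): Centre of the floor (upper face) of the grey balance's empty pan: round steel dish, flat inside for 108 mm, 120 mm over a 4 mm high lip. z up; +y points along the beam to the other pan, 220 mm away, with the buckle (80x70x11 mm). The pans only rise and sink, staying horizontal. Floor 115 mm above the bench when level, 130 mm at the start. A scale plate 168 mm high stands midway between the pans.
- beam (a joint): Tilt of the balance beam in rad: 0 level, +0.14 buckle's pan down at its stop (as at the start), -0.14 weight pan down at its stop. It swings freely and settles in about a second; 10 g of difference tilts it 0.036 rad. The empty pan stays up at its stop until both weights are in, then sinks 15 mm by itself to level.
Not all that is in view belongs to the job. Leave any black or orange look-alike of the part that bears weight100_mid alone.

How it is judged:
By the outcome, as a careful person would: the job done as asked, in the order asked, and still so for the second after the job is handed in, with the robot touching nothing.
It also fails if it takes over 59 s, if anything falls off the work surface, if the arm or the gripper's body presses on something with over 40 N, if the wrist force passes 120 N, or if a joint passes its speed limit or range.

## Robot

A 6-joint arm with a two-finger parallel gripper is mounted at the origin on the work surface. World frame = base frame: x ahead of the robot, y to its left, z up, the work surface at z = 0. Lengths are in m, angles in rad, forces in N, time in s.
With the tool pointing down it reaches from about 0.275 to 0.725 m from the base axis. Payload 5.6 kg.
Tool frame: the origin (TCP) lies at the very end of the fingers, on their centre line; the grasp point (between the pads) lies 19 mm behind it; z points along the fingers, y is the line along which they close (so a half turn about z gives the same grasp; the last joint's range is limited). The gripper opens to 85 mm and grips with 20 to 120 N. Pads are 22 mm wide; open, the fingers measure 114 mm over their backs; the gripper's body (76 mm by 85 mm) begins 54 mm behind the grasp point. The pads swing forward as they close: fully open they stand 13 mm farther back than shut.
Start: joints at [-0.954, 0.255, 0.108, 0, -1.424, -0.285], TCP at [0.179, -0.52, 0.231] pointing down, gripper open.
Joint ranges: [-2.95, 2.95], [-1.21, 1.97], [-1.09, 1.5], [-2.87, 1.71], [-2.94, -0.07], [-3.05, 3.05]. Speed limits (rad/s): [2.57, 2.57, 3.14, 3.14, 3.14, 3.14].

## Interface

Orientations are given as a unit quaternion [w, x, y, z].
In Python, from workcell import ctrl, read_camera, camera_model gives the robot as it stands. The module is installed in compiled form; this text tells all that it offers.
- The arm moves only by the shell command python3 -m creep 'ROWS'. ROWS is JSON, a list of rows, each a list of 3 entries, a list of its own where there are three numbers: the shift along the tool's x, y, z each as a share of 0.4 m, from -1 to 1, then the turn about the tool's z as a share of 8 degrees, from -1 to 1, then the opening in per cent of the stroke, from 0 (shut) to 100 (fully open). In form: [[[tx, ty, tz], spin, grip], ...]. A call has exactly 5 rows; each row shifts and turns the commanded pose from where the row before left it, along the tool's axes as they then stand; what a row does not reach is not made up. A row lasts 1/8 s, in which the tool goes at most 62.5 mm and 10.7 degrees, less where a joint would pass 70% of its speed; a pose out of reach is approached as far as the arm can. A call with a number of a shift or a turn outside -1 to 1 is refused whole. A call with a gripper value outside its range is refused whole. The fingers move at their own pace and stop on an object; the grip force is fixed at half the most. Time passes only in rows, so rows that do not move let the fingers close, or fill a call up. It gives the time, the measured TCP pose, the force, the opening and the grip force at its end, in the units of the state.
- ctrl.get_obs(): the state, without advancing time (a new reading comes with each control period).
- read_camera(name): name is "scene" or "top" or "wrist"; returns (picture, depth): 420x560x3 uint8, red, green, blue; 420x560 float32, m along the optical axis (not along the pixel's ray), 0 where there is no reading.
- camera_model(name): a dict with "vfov" (degrees; the focal length in pixels is half the picture's height over the tangent of half this angle, whatever the lens; pixels are square), "cx", "cy" (the principal point, pixels), "k1" (the pictures are not rectified: a ray, as slopes to the right and down, at radius r is drawn at 1 + k1 r^2 times it, then the intrinsics apply), "R" (3x3) and "t" (3): a world point X has camera coordinates R X + t; the wrist camera has in their place "mount" (4x4, takes a point from camera to tool coordinates, whose origin is the TCP and whose axes are the flange's). Camera axes: x right, y down, z forward; pixel columns grow to the right and rows downward; lengths in m; the calibration is good to about 2 mm. A picture is of the moment at which its call begins: read the wrist's pose just before it. camera_model takes no time and is no camera call.
- ctrl.finish_job(): hands the job in; it is judged then, once.
The state is a dict: "time": time; "joint_positions": joint angles; "joint_velocities": joint speeds; "effort": joint torques, N m; "tool_pos": TCP position; "orientation": TCP orientation; "wrist_force": force on the tool from outside, world axes, zero at the start; "ft_torque": the same for the moment, N m; "width": finger opening in m; "finger_force": force on a finger pad.
Only numpy, scipy, OpenCV 4.12 (cv2) and the standard library are available. Lean on these libraries where they do the work, as an engineer would, in place of code of your own. Each camera call takes 0.05 s, during which the arm holds its last target. There are 200 camera calls.

## Working session

There is one attempt and no reset: what is moved stays moved. The work goes in short steps, Python scripts to look and compute and a shell command to move; the robot and the scene stay as the last step left them, time stands still between calls to the robot, and variables do not carry over. Pictures are saved under pics/ and viewed, at most 10 in all, crops included, and the job is handed in when it is done.

```bash
mkdir -p pics; cat > h.py <<'E'
import numpy as np, cv2
from workcell import ctrl, read_camera, camera_model
from scipy.spatial.transform import Rotation as Ro
def q2R(q): return Ro.from_quat([q[1],q[2],q[3],q[0]]).as_matrix()
def cloud(name):
    o=ctrl.get_obs(); im,d=read_camera(name); m=camera_model(name)
    f=im.shape[0]/2/np.tan(np.radians(m["vfov"])/2)
    K=np.array([[f,0,m["cx"]],[0,f,m["cy"]],[0,0,1.]])
    v,u=np.mgrid[0:im.shape[0],0:im.shape[1]]
    s=cv2.undistortPoints(np.stack([u.ravel(),v.ravel()],1).astype(float)[:,None],K,np.array([m["k1"],0,0,0.]))[:,0]
    P=np.c_[s,np.ones(len(s))]*d.reshape(-1,1)
    if "R" in m: W=(P-np.array(m["t"]))@np.array(m["R"])
    else:
        M=np.array(m["mount"]); T=P@M[:3,:3].T+M[:3,3]; W=T@q2R(o["orientation"]).T+np.array(o["tool_pos"])
    W[d.ravel()==0]=np.nan
    return im,W.reshape(im.shape)
def save(n,im): cv2.imwrite(n,im[:,:,::-1])
E
python3 - <<'E'
from h import *
o=ctrl.get_obs(); print(o)
R=q2R(o["orientation"]);print(R)
a,A=cloud("scene");b,B=cloud("top")
np.savez("s.npz",a=a,A=A,b=b,B=B)
save("pics/scene.png",a);save("pics/top.png",b)
E
```

```text
{'time': 0.0, 'joint_positions': array([-9.54436961e-01,  2.55719183e-01,  1.07012579e-01, -5.22877806e-04,
       -1.42389642e+00, -2.84579682e-01]), 'joint_velocities': array([-0.00171575, -0.00124278, -0.00277768,  0.00101226, -0.00104272,
        0.0007009 ]), 'effort': array([ 1.60109150e-03, -3.86627126e+01,  2.37946182e+01,  5.36520258e+00,
       -5.88281386e-03,  1.89149893e-05]), 'tool_pos': array([ 0.17904725, -0.51951157,  0.2304063 ]), 'orientation': array([-1.60515750e-04, -1.65091977e-01,  9.86277728e-01,  9.25820925e-04]), 'wrist_force': array([-0.28104222,  1.47914473,  0.53521582]), 'ft_torque': array([-0.03538273, -0.00480421,  0.02353204]), 'finger_force': 0.0, 'width': 0.0851050599703186}
[[-9.45489227e-01 -3.25652783e-01 -6.22317433e-04]
 [-3.25653377e-01  9.45487564e-01  1.77323339e-03]
 [ 1.09350049e-05  1.87923284e-03 -9.99998234e-01]]
```

View pics/scene.png

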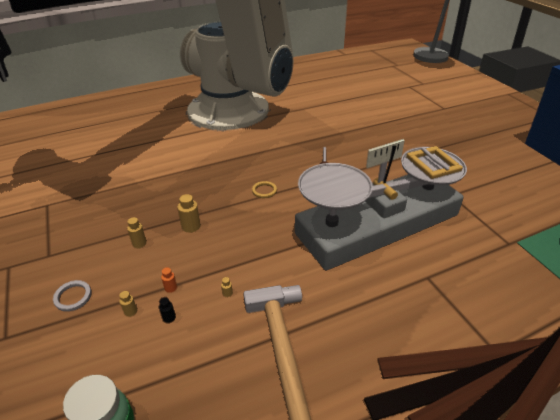

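View pics/top.png

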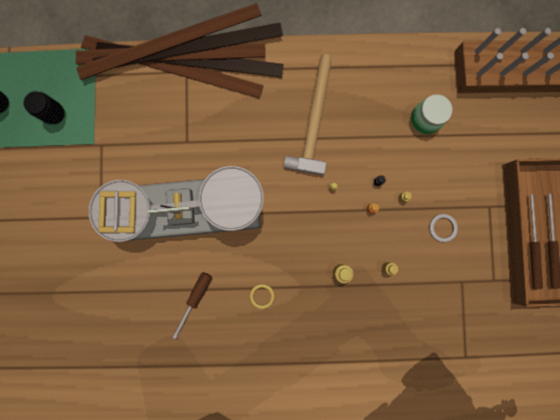

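Scene picture: brass weights at (188,213), (136,232), (127,303) and (226,287), with an orange one at (168,280) and a black one at (167,310). They match the top view at (344,274), (391,269), (406,197) and (333,187). By size order I take these as 500, 200, 100 and 50 g. The empty pan is at (231,199) in the top view. I'll measure the sizes and confirm in one crop.

```bash
python3 - <<'E'
from h import *
z=np.load("s.npz");B=z["B"];b=z["b"];A=z["A"]
for n,(u,v) in dict(w500=(344,274),w200=(391,269),w100=(406,197),w50=(333,187),org=(373,208),blk=(380,181)).items():
    p=B[v-16:v+17,u-16:u+17].reshape(-1,3); zt=np.nanmax(p[:,2]); 
    if n=="org": pass
    k=p[p[:,2]>0.012]; t=p[p[:,2]>zt-.006]
    print(n,"top z",zt.round(4),"knob c",t.mean(0).round(4),len(t),"ext",np.ptp(t[:,:2],axis=0).round(4),"all ext",np.ptp(k[:,:2],axis=0).round(4))
for n,(u,v) in dict(pan=(231,199),bpan=(119,211)).items():
    p=B[v-45:v+46,u-45:u+46].reshape(-1,3); t=p[(p[:,2]>(.10))&(p[:,2]<.142)&(np.hypot(*(p[:,:2]-B[v,u,:2]).T)<.068)]
    (c,r,a)=cv2.minAreaRect(t[:,:2].astype(np.float32)*1000); cc,rr=cv2.minEnclosingCircle(t[:,:2].astype(np.float32)*1000)
    print(n,B[v,u].round(4),c,r,cc,rr,np.median(t[:,2]))
c=b[165:290,315:425]
save("pics/crop.png",cv2.resize(c,None,fx=4.5,fy=4.5,interpolation=cv2.INTER_CUBIC))
E
```

```text
w500 top z 0.0729 knob c [ 0.4262 -0.2197  0.0695] 103 ext [0.0219 0.02  ] all ext [0.0347 0.0338]
w200 top z 0.0611 knob c [ 0.433  -0.3181  0.0576] 58 ext [0.016  0.0166] all ext [0.0258 0.0247]
w100 top z 0.0478 knob c [ 0.5822 -0.3589  0.044 ] 32 ext [0.0126 0.014 ] all ext [0.0202 0.0189]
w50 top z 0.0371 knob c [ 0.6081 -0.2097  0.0341] 26 ext [0.01   0.0108] all ext [0.04   0.0416]
org top z 0.0458 knob c [ 0.5599 -0.2891  0.0434] 43 ext [0.0128 0.0156] all ext [0.0191 0.0202]
blk top z 0.047 knob c [ 0.6183 -0.3058  0.0434] 36 ext [0.0145 0.0128] all ext [0.0196 0.0188]
pan [ 0.5745 -0.0051  0.1308] (576.7700805664062, -5.8667144775390625) (118.211181640625, 118.41810607910156) (575.3661499023438, -1.1868298053741455) 63.7951774597168 0.13170625388160417
bpan [0.5607 0.2154 0.1002] (562.279052734375, 215.30953979492188) (118.77119445800781, 118.77676391601562) (562.2578735351562, 215.47938537597656) 60.3394660949707 0.10371688149425075
```

View pics/crop.png

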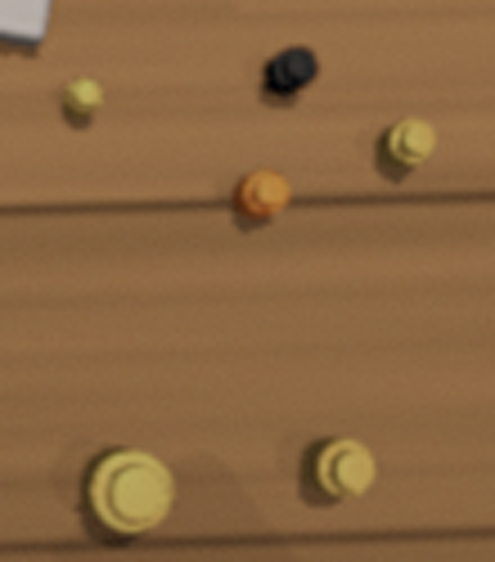

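Crop: brass 100 g at crop (411,142), orange at (263,194), black at (290,71). Brass 200 g is at (345,468), 500 g at (131,490) and 50 g at (83,98). Measured barrel widths of 35, 26 and 20 mm and the heights fit 500, 200 and 100 g. I'm moving above the 200 g weight.

```bash
python3 -m creep '[[[-0.0765,0.027,0.01],0,50],[[-0.0765,0.027,0.01],0,50],[[-0.0765,0.027,0.02],0,50],[[-0.0765,0.027,0.02],0,50],[[-0.0765,0.027,0.02],0,50]]'; python3 -m creep '[[[-0.0765,0.027,0.02],0,50],[[-0.0765,0.027,0.02],0,50],[[-0.0765,0.027,0.02],0,50],[[-0.0765,0.027,0.02],0,50],[[-0.0765,0.027,0.02],0,50]]'; python3 -m creep '[[[0,0,0],0,50],[[0,0,0],0,50],[[0,0,0],0,50],[[0,0,0],0,50],[[0,0,0],0,50]]'
cat > near.py <<'E'
# usage: near.py x y ztop pic : find top of object near x,y and give tool shift in shares
from h import *; import sys
x,y,zt=map(float,sys.argv[1:4])
o=ctrl.get_obs();im,W=cloud("wrist")
p=W.reshape(-1,3); k=p[(np.hypot(p[:,0]-x,p[:,1]-y)<.03)&(abs(p[:,2]-zt)<.008)]
print("n",len(k),"tcp",o["tool_pos"].round(4))
if len(k):
    c=(k.min(0)+k.max(0))/2; m=np.median(k,0); print("c",c.round(4),"med",m.round(4),"ext",np.ptp(k,axis=0).round(4))
    print("tool share to median", (q2R(o["orientation"]).T@(np.r_[m[:2],o["tool_pos"][2]]-o["tool_pos"])/.4).round(4))
if len(sys.argv)>4: save("pics/"+sys.argv[4],im)
E
python3 near.py .433 -.318 .056 w1.png
```

```text
time: 0.72
tool_pos: [0.3068, -0.4181, 0.1986]
orientation: [-0.0, -0.165, 0.986, 0.0]
wrist_force: [-0.2, 0.3, 0.3]
width: 0.0425
finger_force: 0.0
time: 1.35
tool_pos: [0.4338, -0.3173, 0.1586]
orientation: [-0.0, -0.165, 0.986, 0.0]
wrist_force: [-0.4, 0.1, -0.0]
width: 0.0429
finger_force: 0.0
time: 1.98
tool_pos: [0.4331, -0.3185, 0.1594]
orientation: [0.0, -0.165, 0.986, -0.0]
wrist_force: [0.0, 0.7, -0.1]
width: 0.0426
finger_force: 0.0
n 344 tcp [ 0.4331 -0.3185  0.1594]
c [ 0.4324 -0.3172  0.0528] med [ 0.4318 -0.3176  0.0555] ext [0.0172 0.0173 0.0091]
tool share to median [ 0.0023  0.0032 -0.    ]
```

View pics/w1.png

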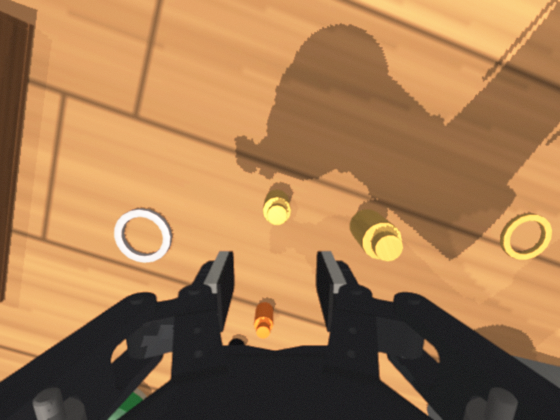

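The wrist picture shows the 200 g weight at (277,207), centred between the fingers (pads at about 225 and 325), with its top measured at 0.0555. I'm descending to grip it.

```bash
python3 -m creep '[[[0.0023,0.0032,0.07],0,50],[[0,0,0.08],0,50],[[0,0,0.08],0,50],[[0,0,0.08],0,50],[[0,0,0.0675],0,50]]'; python3 -m creep '[[[0,0,0],0,50],[[0,0,0],0,20],[[0,0,0],0,0],[[0,0,0],0,0],[[0,0,0],0,0]]'; python3 -m creep '[[[0,0,0],0,0],[[0,0,0],0,0],[[0,0,-0.05],0,0],[[0,0,-0.05],0,0],[[0,0,0],0,0]]'
```

```text
time: 2.65
tool_pos: [0.4317, -0.3173, 0.0071]
orientation: [-0.0, -0.165, 0.986, 0.0]
wrist_force: [0.6, 0.2, -0.1]
width: 0.0428
finger_force: 0.0
time: 3.28
tool_pos: [0.433, -0.3177, 0.0097]
orientation: [0.001, -0.165, 0.986, -0.001]
wrist_force: [-0.7, 1.4, 6.7]
width: 0.0232
finger_force: 58.9
time: 3.9
tool_pos: [0.4329, -0.3176, 0.0495]
orientation: [0.001, -0.165, 0.986, -0.001]
wrist_force: [0.4, 1.0, -1.9]
width: 0.0234
finger_force: 58.9
```

```bash
python3 -m creep '[[[0,0,-0.08],0,0],[[0,0,-0.12],0,0],[[0,0,-0.12],0,0],[[0,0,-0.1],0,0],[[-0.039,0.0395,0],0,0]]'; python3 -m creep '[[[-0.06,0.07,0],0,0],[[-0.06,0.07,0],0,0],[[-0.06,0.07,0],0,0],[[-0.06,0.07,0],0,0],[[-0.06,0.07,0],0,0]]';  python3 -m creep '[[[-0.06,0.07,0],0,0],[[-0.06,0.07,0],0,0],[[-0.06,0.06,0],0,0],[[-0.03,0.03,0],0,0],[[0,0,0],0,0]]'
python3 - <<'E'
from h import *
o=ctrl.get_obs();print(o["tool_pos"],o["width"],o["joint_positions"])
a,A=cloud("scene");save("pics/s2.png",cv2.resize(a[60:320,200:500],None,fx=2,fy=2))
E
```

```text
time: 4.53
tool_pos: [0.4427, -0.2984, 0.2187]
orientation: [0.002, -0.164, 0.986, -0.002]
wrist_force: [-0.6, 1.0, -2.9]
width: 0.0237
finger_force: 59.2
time: 5.15
tool_pos: [0.5093, -0.1243, 0.2147]
orientation: [-0.001, -0.165, 0.986, 0.001]
wrist_force: [0.8, 0.0, -3.3]
width: 0.0231
finger_force: 59.2
time: 5.78
tool_pos: [0.5588, -0.0107, 0.215]
orientation: [-0.001, -0.166, 0.986, 0.0]
wrist_force: [-0.2, 0.0, -1.6]
width: 0.0236
finger_force: 59.2
[ 0.55881456 -0.01071236  0.21498482] 0.023552251106785903 [ 2.60432252e-01  2.79398472e-01  9.98984607e-02 -4.35140102e-04
 -1.39332200e+00 -1.49811771e+00]
```

View pics/s2.png

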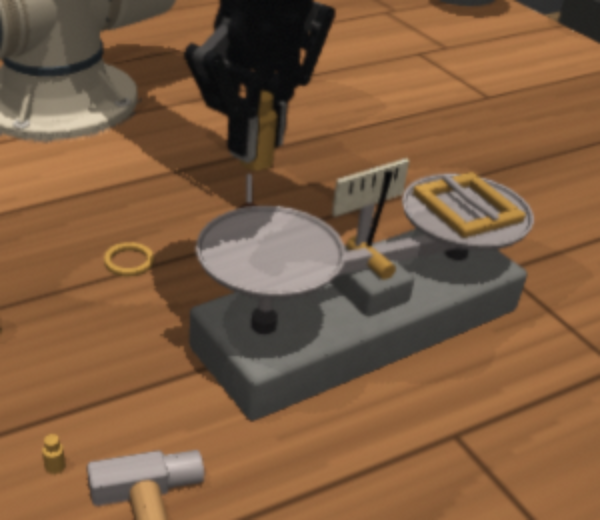

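The crop shows the weight held upright at (260,135), above the pan centred at (270,250). Next I'm measuring where its underside and axis are.

```bash
cat > held.py <<'E'
from h import *
o=ctrl.get_obs();t=o["tool_pos"];a,A=cloud("scene")
h=cv2.cvtColor(a,cv2.COLOR_RGB2HSV);p=A
m=(h[...,0]>15)&(h[...,0]<35)&(h[...,1]>110)&(np.hypot(p[...,0]-t[0],p[...,1]-t[1])<.035)&(p[...,2]>t[2]-.05)&(p[...,2]<t[2]+.06)
k=p[m];print("tcp",t.round(4),len(k))
for lo in np.arange(-.02,.05,.008):
    s=k[(k[:,2]-t[2]>=lo)&(k[:,2]-t[2]<lo+.008)]
    if len(s)>2: print(round(lo,3),len(s),s.mean(0).round(4))
print("zmin rel",np.percentile(k[:,2],[0,2,98,100])-t[2])
E
python3 held.py
```

```text
tcp [ 0.5586 -0.0115  0.2153] 365
-0.012 40 [ 0.5692 -0.0147  0.2093]
-0.004 43 [ 0.5716 -0.0116  0.215 ]
0.004 45 [ 0.5713 -0.0092  0.223 ]
0.012 43 [ 0.5724 -0.0101  0.2314]
0.02 47 [ 0.5728 -0.0108  0.2393]
0.028 62 [ 0.5687 -0.0077  0.2466]
0.036 37 [ 0.5666 -0.009   0.2558]
0.044 41 [ 0.5668 -0.01    0.2617]
zmin rel [-0.00904338 -0.00731009  0.0506681   0.05939949]
```

```bash
python3 -m creep '[[[0,0,0.05],0,0],[[0,0,0.06],0,0],[[0,0,0.05],0,0],[[0,0,0.012],0,0],[[0,0,0],0,0]]';python3 -m creep '[[[0,0,0.005],0,0],[[0,0,0.005],0,0],[[0,0,0.005],0,0],[[0,0,0.003],0,0],[[0,0,0],0,0]]'; python3 -m creep '[[[0,0,0.003],0,0],[[0,0,0],0,0],[[0,0,0],0,0],[[0,0,0],0,0],[[0,0,0],0,0]]'; python3 held.py; python3 - <<'E'
from h import *
a,A=cloud("scene");save("pics/s3.png",cv2.resize(a[110:260,270:480],None,fx=3,fy=3))
k=A[150:190,405:470].reshape(-1,3);k=k[(k[:,2]>.09)&(k[:,2]<.15)];print(np.percentile(k[:,2],[5,50,95]))
E
```

```text
time: 6.5
tool_pos: [0.559, -0.0121, 0.1479]
orientation: [0.0, -0.165, 0.986, -0.0]
wrist_force: [-0.3, 0.2, -2.2]
width: 0.0233
finger_force: 59.2
time: 7.12
tool_pos: [0.5589, -0.0114, 0.1403]
orientation: [-0.0, -0.165, 0.986, -0.0]
wrist_force: [-0.1, -0.4, -2.2]
width: 0.0234
finger_force: 59.2
time: 7.75
tool_pos: [0.559, -0.0115, 0.1392]
orientation: [0.0, -0.165, 0.986, -0.0]
wrist_force: [-0.6, 0.1, 0.9]
width: 0.0232
finger_force: 59.3
tcp [ 0.559  -0.0115  0.1392] 292
-0.012 17 [ 0.5704 -0.0154  0.1334]
-0.004 36 [ 0.5725 -0.012   0.139 ]
0.004 38 [ 0.5718 -0.0094  0.1474]
0.012 39 [ 0.5719 -0.0098  0.1553]
0.02 35 [ 0.572  -0.0095  0.1631]
0.028 55 [ 0.5689 -0.0076  0.1705]
0.036 31 [ 0.5677 -0.0098  0.1796]
0.044 37 [ 0.5666 -0.0098  0.1861]
zmin rel [-0.00781841 -0.00632024  0.04874105  0.05797119]
[0.09940552 0.10378668 0.11378206]
```

View pics/s3.png

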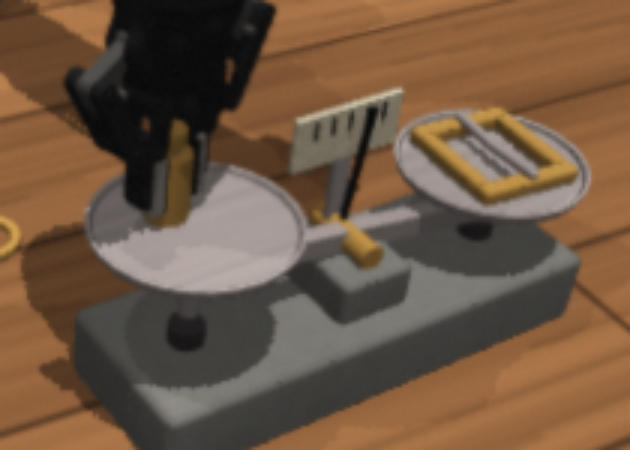

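The crop shows the weight standing in the pan at (170,205), inside the lip. The force has gone from -2.2 to +0.9 N, so it is resting. Releasing.

```bash
python3 -m creep '[[[0,0,0],0,32],[[0,0,0],0,38],[[0,0,0],0,44],[[0,0,0],0,50],[[0,0,0],0,50]]';python3 -m creep '[[[0,0,-0.02],0,50],[[0,0,-0.05],0,50],[[0,0,-0.08],0,50],[[0,0,-0.1],0,50],[[0,0,0],0,50]]'; python3 near.py .559 -.0115 .186; python3 - <<'E'
from h import *
a,A=cloud("scene");h=cv2.cvtColor(a,cv2.COLOR_RGB2HSV)
m=(h[...,0]>15)&(h[...,0]<35)&(h[...,1]>110)&(np.hypot(A[...,0]-.565,A[...,1]+.0115)<.035)&(A[...,2]>.13)
k=A[m];
for z in np.arange(.13,.19,.01):
    s=k[(k[:,2]>z)&(k[:,2]<=z+.01)]
    if len(s): print(s.mean(0).round(4),len(s),np.ptp(s,axis=0).round(3))
E
```

```text
time: 8.48
tool_pos: [0.5589, -0.0115, 0.1391]
orientation: [0.0, -0.165, 0.986, -0.0]
wrist_force: [0.3, -0.1, 0.4]
width: 0.0426
finger_force: 0.0
time: 9.1
tool_pos: [0.5608, -0.0115, 0.2435]
orientation: [0.004, -0.165, 0.986, -0.0]
wrist_force: [-0.1, 1.3, -0.7]
width: 0.0427
finger_force: 0.0
n 513 tcp [ 0.5608 -0.0115  0.2435]
c [ 0.5591 -0.0117  0.1832] med [ 0.558  -0.012   0.1859] ext [0.0178 0.0174 0.0095]
tool share to median [ 0.007   0.0012 -0.0001]
[ 0.5695 -0.0157  0.1362] 54 [0.014 0.02  0.008]
[ 0.5692 -0.0158  0.1452] 82 [0.017 0.019 0.01 ]
[ 0.5687 -0.0164  0.1553] 77 [0.017 0.019 0.01 ]
[ 0.5687 -0.0157  0.1651] 82 [0.019 0.021 0.009]
[ 0.5656 -0.0129  0.1732] 105 [0.024 0.025 0.01 ]
[ 0.5636 -0.0118  0.1856] 100 [0.019 0.017 0.008]
```

The 200 g weight stands upright at (0.5585, -0.012), with its top at 0.186. Going to the 100 g weight.

```bash
python3 -m creep '[[[0.01,-0.04,0],0,50],[[0.02,-0.075,0],0,50],[[0.02,-0.075,0],0,50],[[0.02,-0.075,0],0,50],[[0.02,-0.075,0],0,50]]';python3 -m creep '[[[0.02,-0.075,0.02],0,50],[[0.02,-0.075,0.04],0,50],[[0.02,-0.075,0.04],0,50],[[0.02,-0.075,0.04],0,50],[[0.02,-0.075,0.04],0,50]]';python3 -m creep '[[[0.02,-0.075,0.04],0,50],[[0.018,-0.05,0.014],0,50],[[0,0,0],0,50],[[0,0,0],0,50],[[0,0,0],0,50]]'; python3 near.py .582 -.359 .042 w2.png
```

```text
time: 9.82
tool_pos: [0.5686, -0.1536, 0.2381]
orientation: [-0.001, -0.165, 0.986, 0.0]
wrist_force: [0.0, -0.2, -0.1]
width: 0.0425
finger_force: 0.0
time: 10.45
tool_pos: [0.5793, -0.3084, 0.1654]
orientation: [-0.001, -0.165, 0.986, 0.0]
wrist_force: [-0.5, -0.5, -0.2]
width: 0.0424
finger_force: 0.0
time: 11.08
tool_pos: [0.5825, -0.3582, 0.1463]
orientation: [0.001, -0.166, 0.986, -0.0]
wrist_force: [-0.3, 0.7, 0.3]
width: 0.0425
finger_force: 0.0
n 233 tcp [ 0.5825 -0.3582  0.1463]
c [ 0.5813 -0.3575  0.0391] med [ 0.5807 -0.3577  0.0415] ext [0.0145 0.0143 0.0089]
tool share to median [ 0.0039  0.0026 -0.    ]
```

View pics/w2.png

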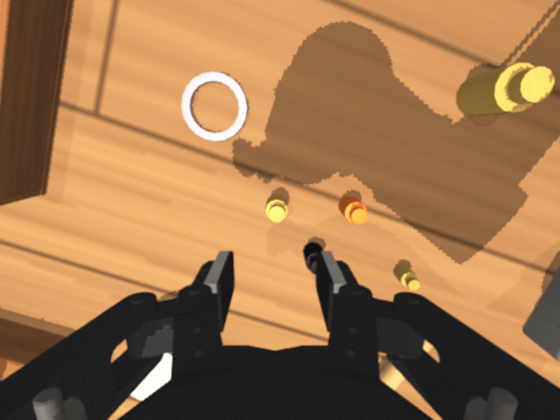

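The wrist picture shows the brass 100 g weight at (277,208) between the fingers' centre lines. Black is at (314,255) and orange at (353,210), both outside the finger path. Its top measures 0.0415, as it should.

```bash
python3 -m creep '[[[0.0035,0.0024,0.06],0,50],[[0,0,0.08],0,50],[[0,0,0.08],0,50],[[0,0,0.08],0,50],[[0,0,0.053],0,50]]'; python3 -m creep '[[[0,0,0],0,50],[[0,0,0],0,20],[[0,0,0],0,0],[[0,0,0],0,0],[[0,0,0],0,0]]'; python3 -m creep '[[[0,0,0],0,0],[[0,0,-0.05],0,0],[[0,0,-0.07],0,0],[[0,0,-0.07],0,0],[[0,0,0],0,0]]'; python3 held.py
```

```text
time: 11.75
tool_pos: [0.5802, -0.3575, 0.003]
orientation: [-0.0, -0.166, 0.986, 0.0]
wrist_force: [0.0, -0.6, 0.0]
width: 0.0424
finger_force: 0.0
time: 12.38
tool_pos: [0.5816, -0.3588, 0.0063]
orientation: [0.001, -0.165, 0.986, -0.001]
wrist_force: [-0.7, 1.7, 6.0]
width: 0.0181
finger_force: 58.9
time: 13.0
tool_pos: [0.582, -0.3592, 0.0833]
orientation: [0.002, -0.165, 0.986, -0.002]
wrist_force: [-0.9, -1.0, -0.7]
width: 0.0179
finger_force: 58.8
tcp [ 0.582  -0.3592  0.0833] 359
-0.012 5 [ 0.5923 -0.3609  0.0786]
-0.004 53 [ 0.5918 -0.3556  0.0834]
0.004 47 [ 0.5919 -0.3556  0.0914]
0.012 55 [ 0.5919 -0.3559  0.0989]
0.02 91 [ 0.5893 -0.3558  0.1072]
0.028 51 [ 0.587  -0.3572  0.1162]
0.036 57 [ 0.5852 -0.3585  0.1203]
zmin rel [-0.00511092 -0.00357587  0.03779431  0.03900383]
```

```bash
python3 -m creep '[[[0,0,-0.08],0,0],[[0,0,-0.11],0,0],[[0,0,-0.11],0,0],[[0,0,-0.09],0,0],[[-0.017,0.04,0],0,0]]'; python3 -m creep '[[[-0.03,0.08,0],0,0],[[-0.03,0.08,0],0,0],[[-0.03,0.08,0],0,0],[[-0.03,0.08,0],0,0],[[-0.03,0.08,0],0,0]]';  python3 -m creep '[[[-0.03,0.08,0],0,0],[[-0.03,0.08,0],0,0],[[-0.03,0.08,0],0,0],[[-0.03,0.08,0],0,0],[[-0.03,0.08,0],0,0]]'; python3 -m creep '[[[0,0,0],0,0],[[0,0,0],0,0],[[0,0,0.06],0,0],[[0,0,0.06],0,0],[[0,0,0],0,0]]'; python3 held.py
```

```text
time: 13.68
tool_pos: [0.5824, -0.3421, 0.2382]
orientation: [0.002, -0.164, 0.986, -0.001]
wrist_force: [0.4, 0.2, -1.8]
width: 0.0179
finger_force: 58.9
time: 14.3
tool_pos: [0.5853, -0.1683, 0.2338]
orientation: [-0.002, -0.165, 0.986, 0.001]
wrist_force: [0.4, -0.3, -1.6]
width: 0.0177
finger_force: 58.9
time: 14.92
tool_pos: [0.5897, 0.0023, 0.2339]
orientation: [-0.002, -0.165, 0.986, 0.0]
wrist_force: [0.4, 0.7, -0.7]
width: 0.0176
finger_force: 58.9
time: 15.55
tool_pos: [0.5893, -0.0004, 0.1858]
orientation: [-0.003, -0.164, 0.986, 0.0]
wrist_force: [0.6, 0.4, -1.1]
width: 0.0179
finger_force: 58.9
tcp [ 5.893e-01 -4.000e-04  1.858e-01] 561
-0.02 86 [ 0.5687 -0.0143  0.1705]
-0.012 31 [ 0.5716 -0.0126  0.1791]
-0.004 88 [ 0.5756 -0.0087  0.1862]
0.004 29 [0.6002 0.0016 0.1939]
0.012 31 [6.001e-01 6.000e-04 2.020e-01]
0.02 46 [0.5977 0.0018 0.2096]
0.028 21 [0.5976 0.0024 0.2197]
0.036 15 [0.5961 0.002  0.2231]
0.044 4 [ 0.6057 -0.0072  0.2316]
zmin rel [-0.04989096 -0.04769146  0.03690569  0.04756467]
```

```bash
python3 -m creep '[[[-0.006,0,0.02],0,0],[[0,0,0.04],0,0],[[0,0,0.04],0,0],[[0,0,0.015],0,0],[[0,0,0],0,0]]'; python3 -m creep '[[[0,0,0.003],0,0],[[0,0,0.003],0,0],[[0,0,0.002],0,0],[[0,0,0],0,0],[[0,0,0],0,0]]'; python3 - <<'E'
from h import *
a,A=cloud("scene");save("pics/s4.png",cv2.resize(a[110:260,270:480],None,fx=3,fy=3))
E
```

```text
time: 16.23
tool_pos: [0.5932, 0.0013, 0.142]
orientation: [-0.0, -0.165, 0.986, -0.0]
wrist_force: [0.9, -0.5, -0.6]
width: 0.0178
finger_force: 58.9
time: 16.85
tool_pos: [0.5932, 0.0013, 0.1392]
orientation: [0.0, -0.165, 0.986, 0.0]
wrist_force: [0.9, 0.1, -1.5]
width: 0.0181
finger_force: 58.9
```

View pics/s4.png

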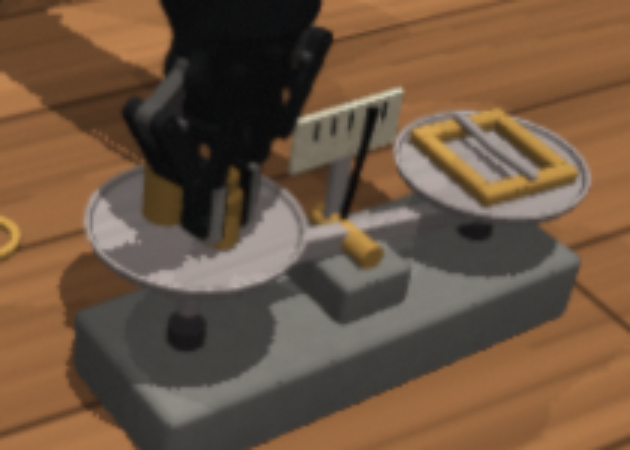

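The crop shows the 200 g weight standing at (160,195) and the held 100 g weight at (228,215), just above the floor. Lowering the last few mm.

```bash
python3 -m creep '[[[0,0,0.003],0,0],[[0,0,0.003],0,0],[[0,0,0.003],0,0],[[0,0,0.002],0,0],[[0,0,0],0,0]]'; python3 -m creep '[[[0,0,0],0,0],[[0,0,0],0,0],[[0,0,0],0,0],[[0,0,0],0,0],[[0,0,0],0,0]]'; cat > pan.py <<'E'
from h import *
b,B=cloud("top")
for n,c in dict(weight=(.5768,-.0059),buckle=(.5623,.2153)).items():
    r=np.hypot(B[...,0]-c[0],B[...,1]-c[1]);k=B[(r<.05)&(B[...,2]<.16)&(B[...,2]>.08)];print(n,len(k),np.percentile(k[:,2],[10,30,50]).round(4))
E
python3 pan.py; python3 -c "
from h import *
for i in range(3):
  print(ctrl.get_obs()['wrist_force'].round(2)); read_camera('top')"
```

```text
time: 17.52
tool_pos: [0.5932, 0.0014, 0.1347]
orientation: [-0.0, -0.165, 0.986, 0.0]
wrist_force: [-0.2, 0.3, -0.2]
width: 0.0177
finger_force: 58.9
time: 18.15
tool_pos: [0.5932, 0.0014, 0.1347]
orientation: [0.0, -0.165, 0.986, -0.0]
wrist_force: [-0.9, 0.4, -0.6]
width: 0.018
finger_force: 58.9
weight 1122 [0.1277 0.1287 0.1294]
buckle 926 [0.1009 0.1022 0.1041]
[-0.13  0.28 -1.  ]
[-1.03 -0.28 -0.16]
[0.04 0.32 0.1 ]
```

```bash
python3 - <<'E'
from h import *
B=np.load("s.npz")["B"]
for n,c in dict(weight=(.5768,-.0059),buckle=(.5623,.2153)).items():
    r=np.hypot(B[...,0]-c[0],B[...,1]-c[1]);k=B[(r<.05)&(B[...,2]<.16)&(B[...,2]>.08)];print(n,len(k),np.percentile(k[:,2],[10,30,50]).round(4))
E
python3 -m creep '[[[0,0,0.003],0,0],[[0,0,0],0,0],[[0,0,0],0,0],[[0,0,0],0,0],[[0,0,0],0,0]]'; python3 pan.py
```

```text
weight 2272 [0.1297 0.1307 0.1314]
buckle 2072 [0.0989 0.1003 0.102 ]
time: 18.98
tool_pos: [0.5932, 0.0013, 0.1335]
orientation: [0.0, -0.165, 0.986, 0.0]
wrist_force: [0.3, 0.2, 0.0]
width: 0.0177
finger_force: 59.0
weight 1108 [0.1264 0.1275 0.1282]
buckle 909 [0.102  0.1035 0.1051]
```

The weight pan has sunk about 3 mm and the buckle pan has risen 3 mm, so the 100 g weight rests on the floor. Releasing and retreating.

```bash
python3 -m creep '[[[0,0,0],0,26],[[0,0,0],0,34],[[0,0,0],0,42],[[0,0,0],0,50],[[0,0,0],0,50]]'; python3 -m creep '[[[0,0,-0.02],0,50],[[0,0,-0.05],0,50],[[0,0,-0.08],0,50],[[0,0,-0.1],0,50],[[0,0,-0.1],0,50]]'; python3 -m creep '[[[0,-0.06,0],0,50],[[0,-0.08,0],0,50],[[0,-0.08,0],0,50],[[0,-0.08,0],0,50],[[0,-0.06,0],0,50]]'; python3 -m creep '[[[0,0,0],0,50],[[0,0,0],0,50],[[0,0,0],0,50],[[0,0,0],0,50],[[0,0,0],0,50]]'; python3 pan.py;python3 -m creep '[[[0,0,0],0,50],[[0,0,0],0,50],[[0,0,0],0,50],[[0,0,0],0,50],[[0,0,0],0,50]]'; python3 -m creep '[[[0,0,0],0,50],[[0,0,0],0,50],[[0,0,0],0,50],[[0,0,0],0,50],[[0,0,0],0,50]]'; python3 pan.py;  python3 - <<'E'
from h import *
a,A=cloud("scene");save("pics/s5.png",cv2.resize(a[110:260,270:480],None,fx=3,fy=3))
E
```

```text
time: 19.65
tool_pos: [0.5932, 0.0014, 0.1335]
orientation: [0.0, -0.165, 0.986, 0.0]
wrist_force: [-0.2, 1.1, -0.3]
width: 0.0422
finger_force: 0.0
time: 20.27
tool_pos: [0.5931, 0.0012, 0.2755]
orientation: [0.0, -0.165, 0.986, -0.0]
wrist_force: [1.2, 0.1, 0.0]
width: 0.0426
finger_force: 0.0
time: 20.9
tool_pos: [0.6404, -0.1361, 0.274]
orientation: [0.0, -0.165, 0.986, -0.0]
wrist_force: [-0.6, -0.1, -0.2]
width: 0.0425
finger_force: 0.0
time: 21.52
tool_pos: [0.6401, -0.1344, 0.2737]
orientation: [0.0, -0.165, 0.986, -0.0]
wrist_force: [1.0, -0.5, -0.2]
width: 0.0428
finger_force: 0.0
weight 2098 [0.1146 0.1157 0.1165]
time: 22.2
tool_pos: [0.6401, -0.1348, 0.2735]
orientation: [-0.0, -0.165, 0.986, 0.0]
wrist_force: [-0.9, 0.7, 0.3]
width: 0.0425
finger_force: 0.0
time: 22.82
tool_pos: [0.6401, -0.1348, 0.2735]
orientation: [0.0, -0.165, 0.986, -0.0]
wrist_force: [-0.1, 0.5, 0.0]
width: 0.0424
finger_force: 0.0
weight 2090 [0.1145 0.1157 0.1166]Traceback (most recent call last):
  File "pan.py", line 4, in <module>
    r=np.hypot(B[...,0]-c[0],B[...,1]-c[1]);k=B[(r<.05)&(B[...
[... 545 characters left out ...]
le(arr,
                       quantiles=q,
    ...<2 lines>...
                       out=out,
                       weights=wgt)
    slices_having_nans = np.isnan(arr[-1, ...])
                                  ~~~^^^^^^^^^
IndexError: index -1 is out of bounds for axis 0 with size 0
Traceback (most recent call last):
  File "pan.py", line 4, in <module>
    r=np.hypot(B[...,0]-c[0],B[...,1]-c[1]);k=B[(r<.05)&(B[...,2]<.16)&(B[...,2]>.08)];print(n,len(k),np.percentile(k[:,2],[10,30,50]).round(4))
                                                                                                      ~~~~~~~~~~~~~^^^^^^^^^^^^^^^^^^^
IndexError: index -1 is out of bounds for axis 0 with size 0
```

View pics/s5.png

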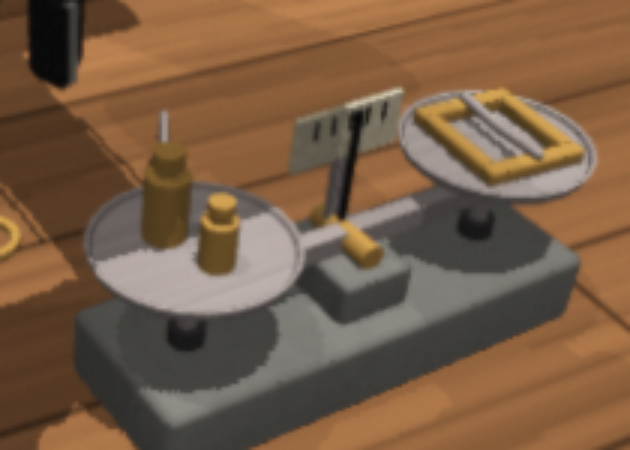

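The crop shows both weights standing upright in the pan, at (167,195) and (218,235), with the pointer at mid-scale (355,130). The pan floor has sunk 15.0 mm and held steady for 1.3 s, and nothing touches it.

```bash
python3 -c "
from workcell import ctrl
print(ctrl.finish_job())"
```

```text
the job is handed in; nothing more can be done
None
```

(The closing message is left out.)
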